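# Pack the kit chest, break its lid stay, close and lock it

## Task

Pack the kit that lies on the bench to the right of the blue chest (three to five of: cold chisel, pliers, bored block, tape measure, soapstone stick) into the open chest. Then press the red knob at the knee of the lid's folding stay until the locked stay breaks, with the lid still standing up, and lower the lid all the way shut without letting it slam. Last, with the lid shut, push the red plunger of the lock fully home so that it catches and stays down; leave the mug, the flap disc and the steel square where they are.

Things in the scene. Friction and masses are not known exactly. Their poses are not given: they have to be found in the camera images.
- kit_chest: Blue steel chest, fixed, 200 (x) x 300 (y) x 85 mm high, walls 5 mm, inner floor 10 mm over the bench. Origin: centre of the underside; x points from its front (rail, lock) to its hinged back, y to its left, z up. The folding stay is outside its right wall: two 101 mm links, the lower pivoted at x -25, z 65 mm, the upper on the lid.
- lid_hinge (a point): Middle of the lid's hinge line, which runs along the chest's y at x +100, z 85 mm of the chest. The lid is 0.6 kg, 205 x 308 mm, 6 mm thick with a 10 mm skirt. Axes as the chest.
- lid (a joint): Lid angle: 0 = standing open, leaning back 10 degrees past upright; grows as it is lowered; 1.745 = level, shut. Stay broken, it stands by itself up to about 0.4; from about 0.55 on it falls and slams if let go (slamming: over 3 rad/s in the last 0.25 rad). It cannot be lowered while the stay is locked.
- rail (a point): Middle of the lid's grab rail, a straight round bar along the chest's y, 13 mm thick, 124 mm long, on two arms 55 mm either side of the middle, 33 mm clear of the lid's edge: pinch it from above, fingers closing along the chest's x, at any lid angle; it turns in the grip. It circles the hinge line at 236 mm: open 41 mm behind it, 317 mm up; shut 236 mm before it, 90 mm up. Axes: the lid's.
- knee (a joint): Knee of the folding stay: 0 = locked (6 degrees over centre, on its stop), 0.10 = straight, over 0.35 = broken, about 3 with the lid shut. Friction keeps it where it is left; pressing it draws the lid down a little (knee 0.85: lid 0.18).
- knee_knob (a point): Middle of the red press knob at the stay's knee: a cylinder along the chest's y, 23 mm diameter, 24 mm long; lid and wall are 29 mm inboard of its middle. Locked it is at x 44, y -183, z 138 mm of the chest. It breaks when pressed backward and down (chest x +0.72, z -0.69) with 3 to 10 N; 20 mm is enough; over about 50 mm draws the lid down too far.
- plunger (a joint): Lock plunger: 0 = out, grows as it is pushed straight down, 0.016 = end of stroke; spring 4 to 10 N. Past about 0.012 a pawl catches it and it stays at about 0.011 when let go (only a key frees it). Pushing it swings the steel hook on the right of the lock over the lid's front edge; with the lid open the hook then bars the lid.
- plunger_top (a point): Middle of the top of the red plunger knob (27 mm diameter) on the dark lock housing (36 x 46 mm, 72 mm high) on the chest's front, at chest x -119, y -100 mm; 102 mm over the bench when out. Axes as the chest.
- cold_chisel: Blue cold chisel, 168 mm long along its y, round, 18 mm diameter; 0.24 kg. Origin: middle of its underside, as for all the kit; z up. May be absent.
- pliers: Combination pliers with red grips, lying flat, 172 mm long along y (jaws at -y), 17 mm high; 53 mm wide across the joint at the origin; about 0.25 kg. May be absent.
- bored_block: Bored aluminium block, 124 mm along y, 42 mm wide in x, 38 mm high, its ends sloping; about 0.3 kg. May be absent.
- tape_measure: Orange tape measure standing on edge, 90 mm along y (case from -27 to +45), 34 mm thick in x (-16 to +18), 64 mm high; 0.22 kg. May be absent.
- soapstone: White soapstone marking stick, 100 mm along its y, 12 mm wide, 8 mm high; about 0.02 kg or more. May be absent.
- mug: Dark mug, 87 mm diameter, 96 mm high, behind the kit and right of the chest, not to be moved. Origin: middle of its underside.
- flap_disc: Brown flap disc, 116 mm diameter, 22 mm high, lying behind the kit, not to be moved.
- steel_square: Engineer's steel square lying flat behind the chest, 110 x 186 mm, 16 mm high, not to be moved.

How it is judged (in metres and radians):
On the way, in this order (a step that is already met when the one before it is completed fails the run):
1. the stay is broken at its knee while the lid still stands up (value of joint knee above 0.35 rad and value of joint lid below 0.35 rad), for 0.2 s.
2. the lid is shut (value of joint lid above 1.715 rad), for 0.3 s.
3. the plunger is pushed home and caught (value of joint lid above 1.715 rad and value of joint plunger above 0.0095 m), for 0.3 s.
At the end, for the whole second after the job is handed in: Every piece of kit that is present lies inside the chest at rest, the lid is shut (within 30 mrad of level), the lock plunger is caught at least 9.5 mm down by itself, and mug, flap disc and steel square are within 30 mm of where they stood (all of step 3 and x of cold_chisel in the frame of kit_chest between -0.099 and 0.099 m and y of cold_chisel in the frame of kit_chest between -0.149 and 0.149 m and z of each of cold_chisel, pliers, bored_block, tape_measure, soapstone in the frame of kit_chest below 0.08 m and linear speed of each of cold_chisel, pliers, bored_block, tape_measure, soapstone below 0.05 m/s and x of pliers in the frame of kit_chest between -0.099 and 0.099 m and y of pliers in the frame of kit_chest between -0.149 and 0.149 m and x of bored_block in the frame of kit_chest between -0.099 and 0.099 m and y of bored_block in the frame of kit_chest between -0.149 and 0.149 m and x of tape_measure in the frame of kit_chest between -0.099 and 0.099 m and y of tape_measure in the frame of kit_chest between -0.149 and 0.149 m and x of soapstone in the frame of kit_chest between -0.099 and 0.099 m and y of soapstone in the frame of kit_chest between -0.149 and 0.149 m and distance of each of mug, flap_disc, steel_square from where it was at the start of the episode below 0.03 m); the robot touches nothing.
It fails at once if the lid slams: over 3 rad/s in its last 0.25 rad (value of joint lid above 1.5 rad and velocity of joint lid above 3 rad/s).
It fails at once if mug, flap disc or steel square moved by over 30 mm (distance of any of mug, flap_disc, steel_square from where it was at the start of the episode above 0.03 m).
Of cold_chisel, pliers, bored_block, tape_measure, soapstone only 3 to 5 are there at a start; the rules pass over those that are not, and their reading is None.
At some moment in a run one of cold_chisel, pliers, bored_block, tape_measure, soapstone may be knocked a few centimetres aside while the robot is not near it.
It also fails if it takes over 210 s, if anything falls off the work surface, if the arm or the gripper's body presses on something with over 40 N, if the wrist force passes 120 N, or if a joint passes its speed limit or range.

## Robot

A 7-joint arm with a two-finger parallel gripper is mounted at the origin on the work surface; the furniture and walls round the work are solid. World frame = base frame: x ahead of the robot, y to its left, z up, the work surface at z = 0. Lengths are in m, angles in degrees, forces in N, time in s.
With the tool pointing down it reaches from about 0.425 to 0.875 m from the base axis. Payload 4.7 kg.
Tool frame: the origin (TCP) lies between the finger pads; the fingertips stand 11 mm ahead of it and the grasp point (between the pads) lies 8 mm behind it; z points along the fingers, y is the direction in which the jaws open and shut (so a half turn about z gives the same grasp; the last joint's range is limited). The gripper opens to 85 mm and grips with 20 to 120 N. Pads are 22 mm wide; open, the fingers measure 114 mm over their backs; the gripper's body (76 mm by 85 mm) begins 54 mm behind the grasp point. The pads swing forward as they close: fully open they stand 13 mm farther back than shut.
Start: joints at [76.667, 18.392, -4.016, 83.108, 1.295, 78.541, -3.26], TCP at [0.159, -0.63, 0.242] pointing down, gripper open.
Joint ranges: [-163.93, 163.93], [-17.29, 119.83], [-79.2, 71.16], [3.27, 140.29], [-89.18, 269.18], [5.43, 117.66], [-154.24, 154.24]. Speed limits (degrees/s): [147.25, 147.25, 180, 180, 180, 180, 180].

## Interface

Orientations are given as a 3x3 rotation matrix whose columns are the frame's x, y, z axes.
In Python, from plant import env gives the robot as it stands.
- The arm moves only by the tool play_rows, never from a script. Its arguments are lists of equal length, an entry for each row: "gripper": the finger opening in mm, from 0 to 85.4; "xyz": the shift along the tool's x, y, z in mm, a list of three; "yaw": the turn about the tool's z in degrees. A call has 1 to 12 rows; each row is the pose to reach, as a shift and turn from the pose commanded when the call began, along the tool's axes at that moment; what a row does not reach only later rows make up. A row lasts 1/10 s, in which the tool goes at most 50 mm and 8.59 degrees, less where a joint would pass 70% of its speed; a pose out of reach is approached as far as the arm can. A call with a gripper value outside its range is refused whole. The fingers move at their own pace and stop on an object; "grip_force" is the grip in N (left out, the last holds). Time passes only in rows, so rows that repeat a pose let the fingers close. It gives the time, the measured TCP pose, the force and the opening at its end, in the units of the state.
- env.get_obs(): the state, without advancing time (a new reading comes with each control period).
- env.capture(name): name is "scene" or "side" or "wrist"; returns the picture (400x640x3 uint8, blue, green, red); there is no depth.
- env.camera_params(name): a dict with "intrinsics" (3x3 intrinsics, pixels), "k1" (the pictures are not rectified: a ray, as slopes to the right and down, at radius r is drawn at 1 + k1 r^2 times it, then the intrinsics apply), "R" (3x3) and "t" (3): a world point X has camera coordinates R X + t. Camera axes: x right, y down, z forward; pixel columns grow to the right and rows downward; lengths in m; the calibration is good to about 2 mm. A picture is of the moment at which its call begins: read the wrist's pose just before it. camera_params takes no time and is no camera call; for the wrist camera it gives the pose at the moment of the call.
- env.job_done(): hands the job in, once; it reports no verdict.
The state is a dict: "time_s": time; "q": joint angles; "qd": joint speeds; "effort": joint torques, N m; "tcp_pos": TCP position; "orientation": TCP orientation; "contact_force": force on the tool from outside, world axes, zero at the start; "moment": the same for the moment, N m; "opening": finger opening in m.
Only numpy, scipy, OpenCV 4.12 (cv2) and the standard library are available. Lean on these libraries where they do the work, as an engineer would, in place of code of your own. Each camera call takes 0.05 s, during which the arm holds its last target. There are 200 camera calls.

## Working session

There is one attempt and no reset: what is moved stays moved. The work goes in short steps, Python scripts to look and compute and a tool call to move; the robot and the scene stay as the last step left them, time stands still between calls to the robot, and variables do not carry over. Pictures are saved under pics/ and viewed, about 12 in all and at most 16, crops included, and the job is handed in when it is done.

Besides the shell and the picture viewer there is one more tool, called after "Call:" by a JSON object that holds its "fn" and its "kwargs". play_rows: Moves the arm, as the interface text tells. Its arguments: {"type":"object","properties":{"gripper":{"type":"array","items":{"type":"number"}},"xyz":{"type":"array","items":{"type":"array","items":{"type":"number"}}},"yaw":{"type":"array","items":{"type":"number"}},"grip_force":{"type":"number"}},"required":["gripper","xyz","yaw"]}

```bash
ls; mkdir -p pics; cat > h.py <<'E'
import numpy as np, cv2
from plant import env
def ray(cam,uv):
    p=env.camera_params(cam) if isinstance(cam,str) else cam
    K=np.array(p["intrinsics"]);k=p["k1"];R=np.array(p["R"]);t=np.array(p["t"])
    d=np.linalg.solve(K,[uv[0],uv[1],1.])[:2]; s=d.copy()
    for _ in range(30): s=d/(1+k*(s@s))
    return -R.T@t, R.T@np.array([s[0],s[1],1.])
def onz(cam,uv,z):
    o,d=ray(cam,uv); return o+d*(z-o[2])/d[2]
def proj(cam,X):
    p=env.camera_params(cam) if isinstance(cam,str) else cam
    c=np.array(p["R"])@np.array(X)+np.array(p["t"]); s=c[:2]/c[2]; s=s*(1+p["k1"]*(s@s))
    return (np.array(p["intrinsics"])@[s[0],s[1],1])[:2]
def tri(c1,u1,c2,u2):
    o1,d1=ray(c1,u1);o2,d2=ray(c2,u2)
    d1/=np.linalg.norm(d1);d2/=np.linalg.norm(d2)
    ab=np.linalg.lstsq(np.stack([d1,-d2],1),o2-o1,rcond=None)[0]
    a=o1+ab[0]*d1;b=o2+ab[1]*d2
    return (a+b)/2,np.linalg.norm(a-b)
def tool(v):  # world vector (m) -> tool mm
    R=np.array(env.get_obs()["orientation"]).reshape(3,3); return np.round(R.T@np.array(v)*1000,1)
E
python3 - <<'E'
from h import *
o=env.get_obs();print({k:np.round(v,3).tolist() for k,v in o.items()})
for c in ["scene","side","wrist"]:
    p=env.camera_params(c);print(c,np.round(p["intrinsics"],1).tolist(),p["k1"],np.round(-np.array(p["R"]).T@p["t"],3))
    im=env.capture(c);cv2.imwrite(f"pics/{c}0.png",im)
    cv2.imwrite(f"pics/{c}0b.png",cv2.resize(im,(800,500),interpolation=cv2.INTER_CUBIC))
E
```

```text
pics
{'time_s': 0.0, 'q': [76.668, 18.442, -4.016, 83.176, 1.294, 78.539, -3.26], 'qd': [-0.078, -0.013, 0.006, 0.048, 0.087, 0.097, 0.009], 'effort': [-0.0, -49.359, -0.382, -31.434, 0.013, 0.011, -0.0], 'tcp_pos': [0.159, -0.63, 0.241], 'orientation': [[0.97, 0.244, -0.001], [0.244, -0.97, 0.002], [-0.0, -0.002, -1.0]], 'contact_force': [-0.234, -0.897, -1.29], 'moment': [-0.003, 0.003, 0.027], 'opening': 0.086}
scene [[479.1, 0.0, 318.1], [0.0, 479.1, 205.1], [0.0, 0.0, 1.0]] 0.033547326439882216 [-0.071  0.362  1.085]
side [[497.7, 0.0, 316.0], [0.0, 497.7, 202.3], [0.0, 0.0, 1.0]] 0.04395704346315542 [ 0.402 -1.006  1.003]
wrist [[300.7, 0.0, 321.8], [0.0, 300.7, 201.2], [0.0, 0.0, 1.0]] -0.03606541459395816 [ 0.224 -0.613  0.374]
```

View pics/scene0b.png

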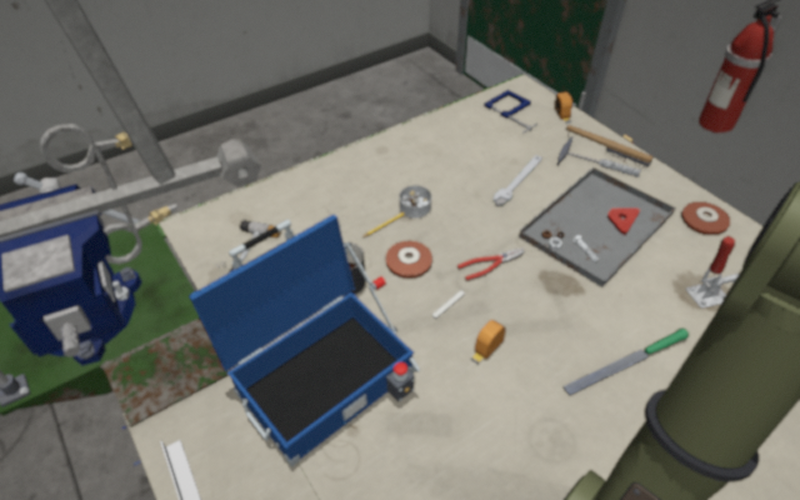

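View pics/side0b.png

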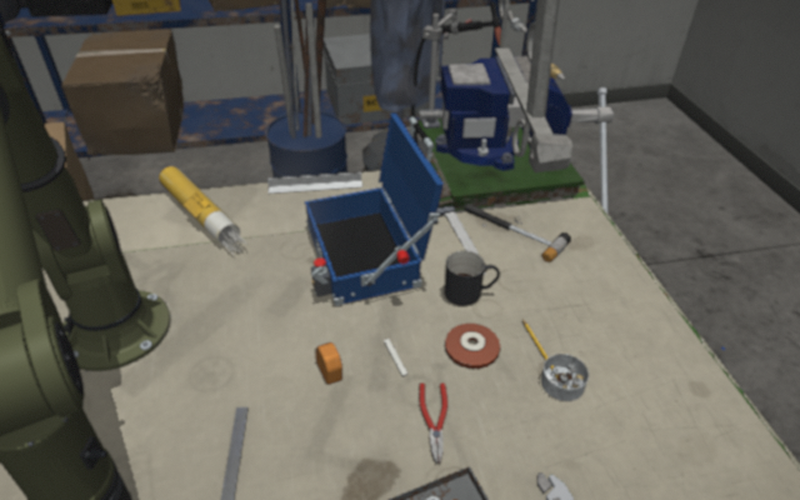

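Kit present: tape measure, soapstone and pliers. Their pixel positions in the side view (800-wide) are (330,363), (395,357) and (434,415). The chest is at about (365,245). Next I'll take enlarged crops.

```bash
python3 - <<'E'
import cv2
a=cv2.imread("pics/scene0.png")[160:375,150:440];cv2.imwrite("pics/c1.png",cv2.resize(a,None,fx=2.7,fy=2.7,interpolation=cv2.INTER_CUBIC))
a=cv2.imread("pics/side0.png")[150:380,235:415];cv2.imwrite("pics/c2.png",cv2.resize(a,None,fx=2.6,fy=2.6,interpolation=cv2.INTER_CUBIC))
E
```

```text
(no output)
```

View pics/c1.png

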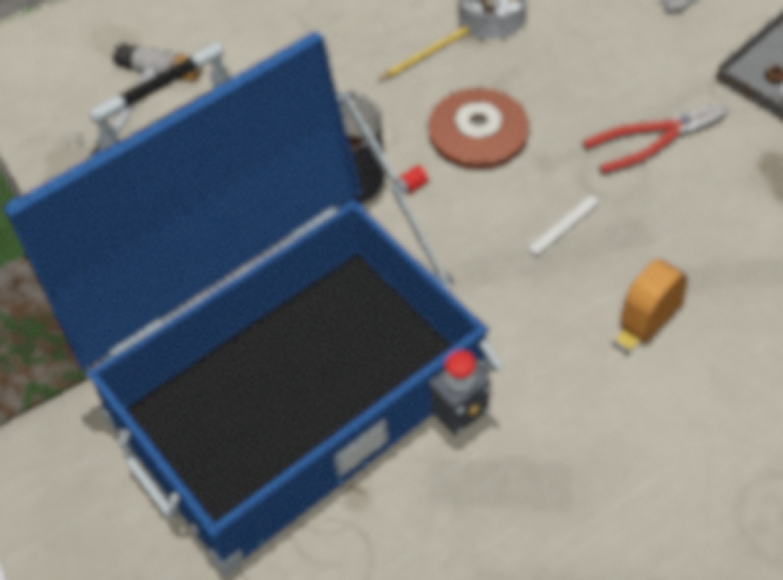

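View pics/c2.png

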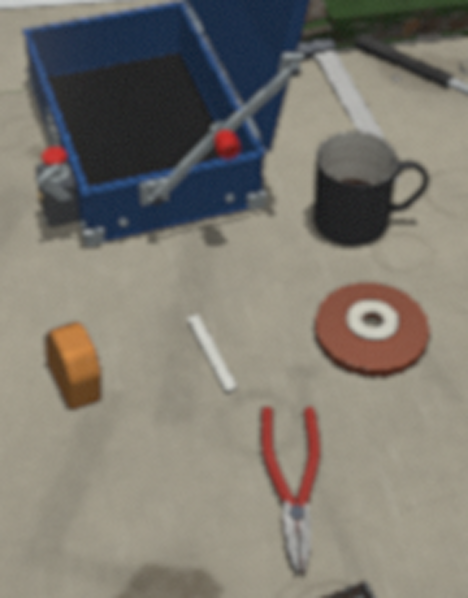

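```bash
python3 - <<'E'
from h import *
from scipy.optimize import least_squares
S=lambda u,v:(150+u/2.7,160+v/2.7); D=lambda u,v:(235+u/2.6,150+v/2.6)
C={c:env.camera_params(c) for c in("scene","side")}
obs=[("scene",S(487,330),(-.1,-.15,.085)),("scene",S(213,532),(-.1,.15,.085)),("scene",S(92,372),(.1,.15,.085)),("scene",S(357,203),(.1,-.15,.085)),
("scene",S(461,358),(-.119,-.1,.102)),("scene",S(415,180),(.044,-.183,.138)),("scene",S(160,80),(.141,0,.402)),
("side",D(85,188),(-.1,-.15,.085)),("side",D(264,152),(.1,-.15,.085)),("side",D(27,32),(-.1,.15,.085)),("side",D(228,143),(.044,-.183,.138)),("side",D(53,154),(-.119,-.1,.102))]
def W(p,l):
    c,s=np.cos(p[2]),np.sin(p[2]); return np.array([p[0]+c*l[0]-s*l[1],p[1]+s*l[0]+c*l[1],l[2]])
f=lambda p:np.concatenate([proj(C[c],W(p,l))-u for c,u,l in obs])
r=least_squares(f,[.5,-.1,0.],loss="soft_l1");p=r.x
print("chest",p[:2],np.degrees(p[2]));print(np.round(f(p).reshape(-1,2),1).tolist())
for n,l in dict(knob=(.044,-.183,.138),plunger=(-.119,-.1,.102),rail0=(.141,0,.402),rail1=(-.136,0,.175),hinge=(.1,0,.085)).items():print(n,W(p,l).round(3))
for n,a,b,z in [("pl tip",(722,112),(298,570),.008),("pl piv",(683,126),(297,510),.012),("pl h1",(588,147),(267,410),.008),("pl h2",(605,170),(311,410),.008),("soap1",(533,250),(194,318),.006),("soap2",(595,200),(231,388),.006)]:
    print(n,onz("scene",S(*a),z).round(3),onz("side",D(*b),z).round(3))
print("tape",onz("scene",S(662,270),.064).round(3),onz("side",D(65,330),.064).round(3),onz("side",D(88,400),.0).round(3),onz("scene",S(655,335),0).round(3), "nose",onz("scene",S(625,345),0).round(3))
for n,uv,z in [("mug",(355,155),.096),("disc",(372,320),.022)]:print(n,onz("side",D(*uv),z).round(3))
np.save("chest.npy",p)
E
```

```text
chest [0.54656532 0.13297379] 7.070948685800039
[[0.6, -2.4], [0.5, -0.5], [-1.4, -0.8], [-1.1, -2.5], [0.1, 0.0], [-0.5, -0.9], [-6.4, -26.8], [-2.3, 1.6], [-1.1, -0.0], [-3.5, -1.4], [-2.2, 0.7], [-1.6, -0.4]]
knob [ 0.613 -0.043  0.138]
plunger [0.441 0.019 0.102]
rail0 [0.686 0.15  0.402]
rail1 [0.412 0.116 0.175]
hinge [0.646 0.145 0.085]
pl tip [ 0.591 -0.439  0.008] [ 0.596 -0.443  0.008]
pl piv [ 0.597 -0.386  0.012] [ 0.609 -0.39   0.012]
pl h1 [ 0.635 -0.282  0.008] [ 0.608 -0.278  0.008]
pl h2 [ 0.598 -0.277  0.008] [ 0.649 -0.286  0.008]
soap1 [ 0.556 -0.149  0.006] [ 0.563 -0.151  0.006]
soap2 [ 0.572 -0.243  0.006] [ 0.581 -0.244  0.006]
tape [ 0.433 -0.21   0.064] [ 0.431 -0.192  0.064] [ 0.445 -0.227  0.   ] [ 0.408 -0.189  0.   ] nose [ 0.416 -0.157  0.   ]
mug [ 0.757 -0.039  0.096]
disc [ 0.733 -0.201  0.022]
```

Call:
{"fn": "play_rows", "kwargs": {"gripper": [85, 85, 85, 85, 85, 85, 85, 85, 85, 85, 85, 85], "xyz": [[35, -25, -5], [71, -49, -10], [106, -74, -15], [142, -98, -20], [177, -123, -25], [213, -148, -30], [248, -172, -35], [284, -197, -40], [319, -222, -45], [355, -246, -50], [390, -270, -55], [425, -295, -60]], "yaw": [-7, -14, -21, -28, -35, -42, -49, -56, -63, -70, -77, -83]}}

```text
time_s: 1.35
tcp_pos: [0.4995, -0.2391, 0.3024]
orientation: [[-0.129, 0.992, -0.0], [0.992, 0.129, -0.0], [-0.0, -0.0, -1.0]]
contact_force: [0.6, -0.1, -0.0]
opening: 0.0849
```

```bash
python3 - <<'E'
from h import *
import pickle
from scipy.optimize import least_squares
o=env.get_obs();print(o["tcp_pos"],np.round(o["orientation"],3).tolist(),o["q"][6])
p=env.camera_params("wrist");im=env.capture("wrist");pickle.dump(p,open("w1.pkl","wb"));print(np.round(p["R"],3).tolist(),-np.array(p["R"]).T@p["t"])
cv2.imwrite("pics/w1.png",cv2.resize(im,(800,500),interpolation=cv2.INTER_CUBIC))
E
```

```text
[ 0.49953099 -0.23908737  0.30237184] [[-0.129, 0.992, -0.0], [0.992, 0.129, -0.0], [-0.0, -0.0, -1.0]] 27.273730300285294
[[0.992, 0.13, 0.0], [0.125, -0.957, 0.261], [0.034, -0.259, -0.965]] [ 0.49216576 -0.17287949  0.43479616]
```

View pics/w1.png

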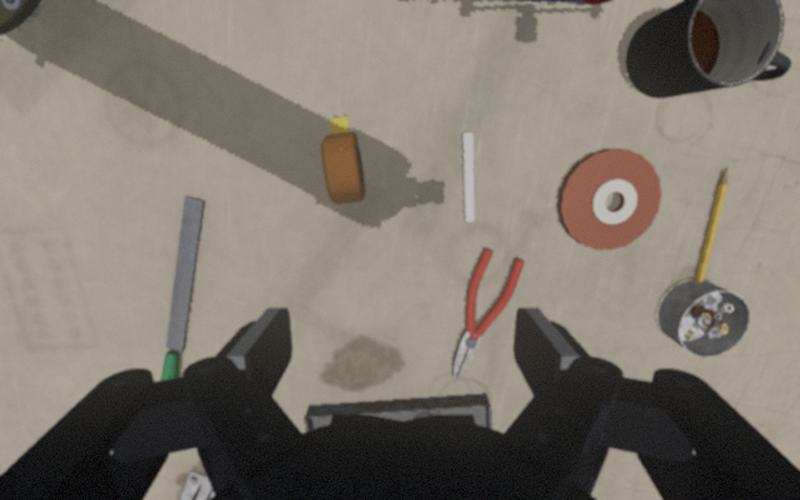

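```bash
python3 - <<'E'
from h import *
import pickle
p=pickle.load(open("w1.pkl","rb"))
for n,u,z in [("tongue end",(341,116),.0),("tapeTL",(327,137),.05),("tapeTR",(357,133),.05),("tapeBL",(334,203),.064),("tapeBR",(363,200),.064),("tapeML",(324,165),.064),("tapeMR",(361,165),.064),
 ("so1",(468,133),.008),("so2",(469,220),.008),("h1",(488,252),.01),("h2",(520,262),.01),("piv",(471,338),.015),("tip",(457,375),.008),("disc",(611,199),.022),("mid",(482,290),.01),("mid2",(500,300),.01)]:
    print(n,onz(p,(u[0]*.8,u[1]*.8),z).round(4))
E
```

```text
tongue end [ 0.4209 -0.1456  0.    ]
tapeTL [ 0.4172 -0.1701  0.05  ]
tapeTR [ 0.4461 -0.1626  0.05  ]
tapeBL [ 0.4319 -0.2319  0.064 ]
tapeBR [ 0.4601 -0.2253  0.064 ]
tapeML [ 0.4192 -0.1965  0.064 ]
tapeMR [ 0.4546 -0.1919  0.064 ]
so1 [ 0.5609 -0.1457  0.008 ]
so2 [ 0.5786 -0.2402  0.008 ]
h1 [ 0.6071 -0.2745  0.01  ]
h2 [ 0.6471 -0.2816  0.01  ]
piv [ 0.6058 -0.3845  0.015 ]
tip [ 0.5993 -0.4429  0.008 ]
disc [ 0.7286 -0.1938  0.022 ]
mid [ 0.6089 -0.3222  0.01  ]
mid2 [ 0.6331 -0.3321  0.01  ]
```

Call:
{"fn": "play_rows", "kwargs": {"gripper": [85, 85, 85, 85, 85, 85, 85, 85, 85, 34, 30, 30], "xyz": [[25, -27, 30], [50, -55, 60], [50, -55, 100], [50, -55, 140], [50, -55, 180], [50, -55, 215], [50, -55, 245], [50, -55, 272], [50, -55, 272], [50, -55, 272], [50, -55, 272], [50, -55, 272]], "yaw": [-3, -5.6, -5.6, -5.6, -5.6, -5.6, -5.6, -5.6, -5.6, -5.6, -5.6, -5.6], "grip_force": 40}}

```text
time_s: 2.6
tcp_pos: [0.4388, -0.1984, 0.0319]
orientation: [[-0.22, 0.975, 0.002], [0.975, 0.22, -0.002], [-0.002, 0.001, -1.0]]
contact_force: [-2.4, -0.3, 2.8]
opening: 0.0432
```

Call:
{"fn": "play_rows", "kwargs": {"gripper": [20, 20, 20, 20, 20], "xyz": [[0, 0, 0], [0, 0, 0], [0, 0, 0], [0, 0, -20], [0, 0, -60]], "yaw": [0, 0, 0, 0, 0]}}

```text
time_s: 3.1
tcp_pos: [0.4355, -0.1964, 0.0884]
orientation: [[-0.221, 0.975, -0.005], [0.975, 0.221, 0.004], [0.005, -0.004, -1.0]]
contact_force: [0.1, -0.6, -2.3]
opening: 0.0337
```

```bash
python3 - <<'E'
from h import *
from scipy.optimize import least_squares
p=np.load("chest.npy")
# quick refit with corrected rail
S=lambda u,v:(150+u/2.7,160+v/2.7); D=lambda u,v:(235+u/2.6,150+v/2.6)
C={c:env.camera_params(c) for c in("scene","side")}
obs=[("scene",S(487,330),(-.1,-.15,.085)),("scene",S(213,532),(-.1,.15,.085)),("scene",S(92,372),(.1,.15,.085)),("scene",S(357,203),(.1,-.15,.085)),
("scene",S(461,358),(-.119,-.1,.102)),("scene",S(415,180),(.044,-.183,.138)),("scene",S(160,80),(.141,0,.317)),
("side",D(85,188),(-.1,-.15,.085)),("side",D(264,152),(.1,-.15,.085)),("side",D(27,32),(-.1,.15,.085)),("side",D(228,143),(.044,-.183,.138)),("side",D(53,154),(-.119,-.1,.102))]
def W(p,l):
    c,s=np.cos(p[2]),np.sin(p[2]); return np.array([p[0]+c*l[0]-s*l[1],p[1]+s*l[0]+c*l[1],l[2]])
f=lambda p:np.concatenate([proj(C[c],W(p,l))-u for c,u,l in obs])
p=least_squares(f,p).x
print("chest",p[:2],np.degrees(p[2]));print(np.round(f(p).reshape(-1,2),1).tolist())
for n,l in dict(knob=(.044,-.183,.138),plunger=(-.119,-.1,.102),rail0=(.141,0,.317),rail1=(-.136,0,.09),hinge=(.1,0,.085),tapepl=(-.04,.09,0),soap=(.06,0,0),pliers=(0.02,0,0)).items():print(n,W(p,l).round(4))
np.save("chest.npy",p)
E
```

```text
chest [0.54817159 0.13318381] 6.882481840708414
[[0.2, -2.6], [-0.2, -1.1], [-1.7, -1.4], [-1.3, -2.8], [-0.4, -0.2], [-0.7, -1.2], [0.5, 0.9], [-1.9, 1.4], [-0.6, -0.0], [-2.9, -1.6], [-1.9, 0.6], [-1.2, -0.6]]
knob [ 0.6138 -0.0432  0.138 ]
plunger [0.442  0.0196 0.102 ]
rail0 [0.6882 0.1501 0.317 ]
rail1 [0.4132 0.1169 0.09  ]
hinge [0.6475 0.1452 0.085 ]
tapepl [0.4977 0.2177 0.    ]
soap [0.6077 0.1404 0.    ]
pliers [0.568  0.1356 0.    ]
```

Call:
{"fn": "play_rows", "kwargs": {"gripper": [20, 20, 20, 20, 20, 20, 20, 20, 20, 20, 20, 20], "xyz": [[0, 0, -45], [0, 0, -85], [30, 12, -110], [70, 27, -115], [110, 43, -115], [150, 59, -115], [195, 76, -115], [240, 94, -115], [285, 111, -115], [330, 129, -115], [370, 145, -115], [390, 152, -110]], "yaw": [0, 0, 1, 2, 3, 4, 5, 6, 6, 6, 6, 6]}}

```text
time_s: 4.3
tcp_pos: [0.4999, 0.2215, 0.2011]
orientation: [[-0.122, 0.992, 0.002], [0.992, 0.122, 0.004], [0.003, 0.002, -1.0]]
contact_force: [-0.4, 0.2, -2.4]
opening: 0.0339
```

Call:
{"fn": "play_rows", "kwargs": {"gripper": [20, 20, 20, 20, 20, 20, 20, 60, 60, 60, 60], "xyz": [[0, 0, 25], [0, 0, 60], [0, 0, 95], [0, 0, 125], [0, 0, 140], [0, 0, 149], [0, 0, 149], [0, 0, 149], [0, 0, 149], [0, 0, 149], [0, 0, 130]], "yaw": [0, 0, 0, 0, 0, 0, 0, 0, 0, 0, 0]}}

```text
time_s: 5.4
tcp_pos: [0.4992, 0.2155, 0.0695]
orientation: [[-0.117, 0.993, -0.003], [0.993, 0.117, -0.001], [-0.001, -0.003, -1.0]]
contact_force: [-0.9, -0.7, 0.9]
opening: 0.0598
```

Call:
{"fn": "play_rows", "kwargs": {"gripper": [70, 60, 60, 60, 60, 60, 60, 60, 60, 60, 60, 60], "xyz": [[0, 0, -45], [0, 0, -90], [0, 0, -135], [-40, 2, -165], [-88, 4, -180], [-137, 6, -190], [-186, 9, -200], [-235, 11, -210], [-284, 13, -220], [-333, 16, -230], [-382, 18, -230], [-430, 20, -230]], "yaw": [0, 0, 0, 0, 0, 0, 0, 0, 0, 0, 0, 0]}}

```text
time_s: 6.6
tcp_pos: [0.571, -0.2107, 0.3019]
orientation: [[-0.117, 0.993, 0.002], [0.993, 0.117, -0.002], [-0.002, 0.002, -1.0]]
contact_force: [-0.2, -0.2, 0.1]
opening: 0.0601
```

Call:
{"fn": "play_rows", "kwargs": {"gripper": [60, 60, 60], "xyz": [[-40, 3, 0], [-62, 4, 0], [-62, 4, 0]], "yaw": [0, 0, 0]}}

```text
time_s: 6.9
tcp_pos: [0.5811, -0.2747, 0.2999]
orientation: [[-0.111, 0.994, -0.0], [0.994, 0.111, -0.001], [-0.001, -0.0, -1.0]]
contact_force: [0.2, -0.4, -0.2]
opening: 0.0601
```

```bash
python3 - <<'E'
from h import *
import pickle
o=env.get_obs();print(o["tcp_pos"],np.round(o["orientation"],3).tolist())
p=env.camera_params("wrist");im=env.capture("wrist");pickle.dump(p,open("w2.pkl","wb"))
cv2.imwrite("pics/w2.png",cv2.resize(im,(800,500),interpolation=cv2.INTER_CUBIC))
q=env.camera_params("scene")
for X in [(.561,-.146,.008),(.579,-.240,.008),(.606,-.385,.012),(.627,-.278,.008)]: print((proj(p,X)*1.25).round())
E
```

```text
[ 0.58112341 -0.27471181  0.29986587] [[-0.111, 0.994, -0.0], [0.994, 0.111, -0.001], [-0.001, -0.0, -1.0]]
[396.  88.]
[403. 179.]
[411. 304.]
[441. 218.]
```

View pics/w2.png

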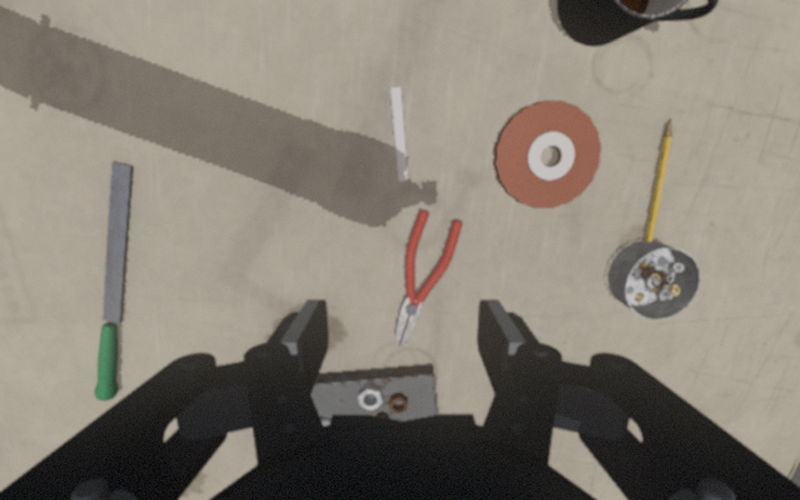

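Call:
{"fn": "play_rows", "kwargs": {"gripper": [60, 60, 60, 60, 60, 60, 60, 60, 60, 5, 5, 5], "xyz": [[-48, 10, 20], [-95, 20, 40], [-95, 20, 85], [-95, 20, 130], [-95, 20, 175], [-95, 20, 215], [-95, 20, 250], [-95, 20, 275], [-95, 20, 284], [-95, 20, 284], [-95, 20, 284], [-95, 20, 284]], "yaw": [8, 16.5, 16.5, 16.5, 16.5, 16.5, 16.5, 16.5, 16.5, 16.5, 16.5, 16.5], "grip_force": 50}}

```text
time_s: 8.15
tcp_pos: [0.6141, -0.3616, 0.0183]
orientation: [[0.169, 0.986, 0.003], [0.986, -0.169, -0.001], [-0.001, 0.003, -1.0]]
contact_force: [0.8, 0.2, -1.8]
opening: 0.0354
```

Call:
{"fn": "play_rows", "kwargs": {"gripper": [5, 5, 5, 5, 5, 5], "xyz": [[0, 0, 0], [0, 0, 0], [0, 0, 0], [0, 0, -20], [0, 0, -60], [0, 0, -100]], "yaw": [0, 0, 0, 0, 0, 0]}}

```text
time_s: 8.75
tcp_pos: [0.6117, -0.3613, 0.1159]
orientation: [[0.17, 0.986, -0.003], [0.986, -0.17, 0.001], [0.001, -0.003, -1.0]]
contact_force: [0.5, -0.7, -3.0]
opening: 0.0354
```

Call:
{"fn": "play_rows", "kwargs": {"gripper": [5, 5, 5, 5, 5, 5, 5, 5, 5, 5, 5, 5], "xyz": [[0, 0, -45], [0, 0, -85], [20, -5, -120], [60, -14, -124], [105, -24, -124], [150, -35, -124], [198, -46, -124], [246, -57, -124], [294, -68, -124], [342, -80, -124], [390, -91, -124], [435, -101, -124]], "yaw": [0, 0, -2, -4, -6, -8, -10, -12, -14, -16, -16.6, -16.6]}}

```text
time_s: 9.95
tcp_pos: [0.5862, 0.0864, 0.2402]
orientation: [[-0.12, 0.993, -0.0], [0.993, 0.12, -0.001], [-0.001, -0.0, -1.0]]
contact_force: [1.7, 0.8, -2.2]
opening: 0.0348
```

```bash
python3 - <<'E'
from h import *
print(env.get_obs()["tcp_pos"],tool(np.array([.583,.1374,.031])-env.get_obs()["tcp_pos"]))
E
```

```text
[0.58620893 0.08644122 0.24023097] [ 51.1   2.9 209.2]
```

Call:
{"fn": "play_rows", "kwargs": {"gripper": [5, 5, 5, 5, 5, 5, 5, 5, 52, 52, 52, 52], "xyz": [[25, 2, 0], [49, 3, 20], [49, 3, 65], [49, 3, 110], [49, 3, 150], [49, 3, 185], [49, 3, 209], [49, 3, 209], [49, 3, 209], [49, 3, 209], [49, 3, 190], [49, 3, 150]], "yaw": [0, 0, 0, 0, 0, 0, 0, 0, 0, 0, 0, 0]}}

```text
time_s: 11.15
tcp_pos: [0.5829, 0.1329, 0.0899]
orientation: [[-0.119, 0.993, -0.003], [0.993, 0.119, -0.0], [-0.0, -0.003, -1.0]]
contact_force: [0.9, -0.8, 0.3]
opening: 0.0519
```

Call:
{"fn": "play_rows", "kwargs": {"gripper": [52, 52, 45, 40, 40, 40, 40, 40, 40, 40, 40, 40], "xyz": [[0, 0, -45], [0, 0, -90], [-10, -2, -135], [-45, -7, -150], [-90, -15, -150], [-135, -22, -150], [-180, -29, -150], [-225, -36, -150], [-270, -44, -150], [-310, -50, -145], [-322, -52, -110], [-322, -52, -75]], "yaw": [0, 0, 0, -1, -2, -3, -3.8, -3.8, -3.8, -3.8, -3.8, -3.8]}}

```text
time_s: 12.35
tcp_pos: [0.572, -0.1971, 0.1673]
orientation: [[-0.179, 0.984, 0.005], [0.984, 0.179, -0.004], [-0.005, 0.005, -1.0]]
contact_force: [1.1, -0.5, -0.4]
opening: 0.04
```

```bash
python3 - <<'E'
from h import *
o=env.get_obs()
print(o["tcp_pos"],np.round(o["orientation"],3).tolist(),tool(np.array([.570,-.193,.013])-o["tcp_pos"]))
p=env.camera_params("wrist");im=env.capture("wrist")
cv2.imwrite("pics/w3.png",im)
# soap: white pixels
hsv=cv2.cvtColor(im,cv2.COLOR_BGR2HSV);g=im.min(2)
m=((g>195)*255).astype(np.uint8);n,l,s,c=cv2.connectedComponentsWithStats(m)
for i in range(1,n):
    if s[i,4]>80:
        r=cv2.minAreaRect(np.argwhere(l==i)[:,::-1].astype(np.float32));b=cv2.boxPoints(r)
        print(s[i],r,[onz(p,x,.008).round(4).tolist() for x in b],onz(p,r[0],.008).round(4))
E
```

```text
[ 0.57201924 -0.19710838  0.16726155] [[-0.179, 0.984, 0.005], [0.984, 0.179, -0.004], [-0.005, 0.005, -1.0]] [  5.2  -2.  154.2]
[316 206   7  23  84] ((319.0, 217.0), (22.0, 6.0), 90.0) [[0.5717, -0.2157, 0.008], [0.5776, -0.2146, 0.008], [0.5819, -0.2378, 0.008], [0.5758, -0.2389, 0.008]] [ 0.5767 -0.2266  0.008 ]
```

Call:
{"fn": "play_rows", "kwargs": {"gripper": [40, 40, 40, 40, 40, 40, 2, 2, 2, 2, 2, 2], "xyz": [[3, -1, 40], [3, -1, 80], [3, -1, 115], [3, -1, 140], [3, -1, 154], [3, -1, 154], [3, -1, 154], [3, -1, 154], [3, -1, 154], [3, -1, 154], [3, -1, 135], [3, -1, 90]], "yaw": [0, 0, 0, 0, 0, 0, 0, 0, 0, 0, 0, 0], "grip_force": 30}}

```text
time_s: 13.6
tcp_pos: [0.5663, -0.1893, 0.0729]
orientation: [[-0.185, 0.983, -0.007], [0.983, 0.185, 0.003], [0.004, -0.006, -1.0]]
contact_force: [0.1, -0.9, -0.2]
opening: 0.0108
```

Call:
{"fn": "play_rows", "kwargs": {"gripper": [2, 2, 2, 2, 2, 2, 2, 2, 2, 2, 2, 2], "xyz": [[0, 0, -45], [0, 0, -90], [20, 0, -130], [60, -1, -150], [105, -2, -150], [150, -3, -150], [195, -4, -150], [240, -6, -150], [273, -6, -140], [273, -6, -100], [273, -6, -55], [273, -6, -15]], "yaw": [0, 0, 1, 2, 3, 3.7, 3.7, 3.7, 3.7, 3.7, 3.7, 3.7]}}

```text
time_s: 14.8
tcp_pos: [0.5129, 0.0774, 0.0894]
orientation: [[-0.122, 0.993, 0.001], [0.993, 0.122, -0.001], [-0.001, 0.001, -1.0]]
contact_force: [-0.2, -1.4, -0.4]
opening: 0.011
```

Call:
{"fn": "play_rows", "kwargs": {"gripper": [2, 2, 2, 2, 30, 30, 30, 30, 30, 30, 30, 30], "xyz": [[0, 0, 25], [0, 0, 45], [0, 0, 56], [0, 0, 56], [0, 0, 56], [0, 0, 56], [0, 0, 30], [0, 0, -15], [0, 0, -60], [0, 0, -105], [0, 0, -150], [0, 0, -190]], "yaw": [0, 0, 0, 0, 0, 0, 0, 0, 0, 0, 0, 0]}}

```text
time_s: 16.0
tcp_pos: [0.5134, 0.0779, 0.284]
orientation: [[-0.121, 0.993, 0.004], [0.993, 0.121, -0.001], [-0.002, 0.004, -1.0]]
contact_force: [-0.1, 0.5, -0.1]
opening: 0.0302
```

```bash
python3 - <<'E'
from h import *
import pickle
o=env.get_obs();print(o["tcp_pos"],np.round(o["orientation"],3).tolist(),o["opening"])
p=env.camera_params("wrist");im=env.capture("wrist");pickle.dump(p,open("w4.pkl","wb"))
im2=env.capture("side")
cv2.imwrite("pics/w4.png",np.vstack([cv2.resize(im,(640,400)),cv2.resize(im2[50:300,160:480],None,fx=.64,fy=.64)]) if 0 else np.hstack([cv2.resize(im,(400,250)),cv2.resize(im2[90:290,180:500],(400,250))]))
E
```

```text
[0.51336041 0.07787878 0.28400389] [[-0.121, 0.993, 0.004], [0.993, 0.121, -0.001], [-0.002, 0.004, -1.0]] 0.03016641015919185
```

View pics/w4.png

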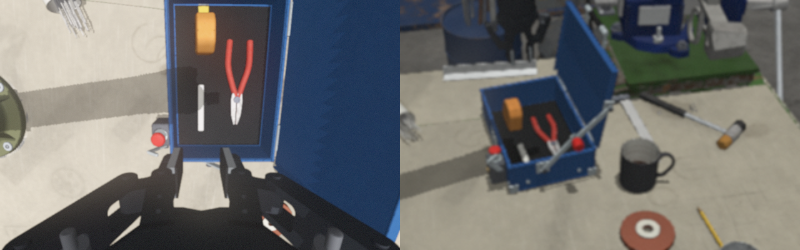

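All three pieces lie in the chest: tape at (205,35), pliers at (238,80) and soapstone at (200,108) in the left half of the picture. Next is the knee knob.

```bash
python3 - <<'E'
from h import *
S=lambda u,v:(150+u/2.7,160+v/2.7); D=lambda u,v:(235+u/2.6,150+v/2.6)
k=tri("scene",S(415,180),"side",D(228,143));print("knob",k)
p=np.load("chest.npy");c,s=np.cos(p[2]),np.sin(p[2]);R=np.array([[c,-s,0],[s,c,0],[0,0,1]])
print("knob in chest",R.T@(k[0]-[p[0],p[1],0]))
t=np.array([p[0],p[1],0])+R@[.011,-.188,.172];o=env.get_obs()
print(t,tool(t-o["tcp_pos"]),"push dir tool",tool(R@[.72,0,-.69]))
E
```

```text
knob (array([ 0.61558752, -0.04308566,  0.13636248]), np.float64(0.008219481495793424))
knob in chest [ 0.04580718 -0.18307795  0.13636248]
[ 0.58162099 -0.0521433   0.172     ] [-137.4   47.7  116.3] push dir tool [  1.1 711.7 698.6]
```

Call:
{"fn": "play_rows", "kwargs": {"gripper": [40, 40, 40, 40, 40, 40, 40, 40, 40], "xyz": [[-35, 12, 0], [-70, 24, 0], [-110, 38, 0], [-137, 48, 10], [-137, 48, 40], [-137, 48, 75], [-137, 48, 97], [-137, 48, 107], [-137, 48, 107]], "yaw": [0, 0, 0, 0, 0, 0, 0, 0, 0]}}

```text
time_s: 17.0
tcp_pos: [0.5766, -0.0528, 0.1724]
orientation: [[-0.121, 0.993, -0.002], [0.993, 0.121, 0.0], [0.0, -0.002, -1.0]]
contact_force: [0.6, 0.1, 0.1]
opening: 0.04
```

```bash
python3 - <<'E'
from h import *
o=env.get_obs();print(o["tcp_pos"],np.round(o["orientation"],3).tolist(),o["opening"])
im2=env.capture("side");im=env.capture("wrist")
a=cv2.resize(im2[110:270,250:410],(480,480),interpolation=cv2.INTER_CUBIC)
b=cv2.resize(im[120:400,240:427],(320,480),interpolation=cv2.INTER_CUBIC)
cv2.imwrite("pics/k1.png",np.hstack([a,b]))
E
```

```text
[ 0.57658136 -0.05278854  0.1724488 ] [[-0.121, 0.993, -0.002], [0.993, 0.121, 0.0], [0.0, -0.002, -1.0]] 0.039987435368632245
```

View pics/k1.png

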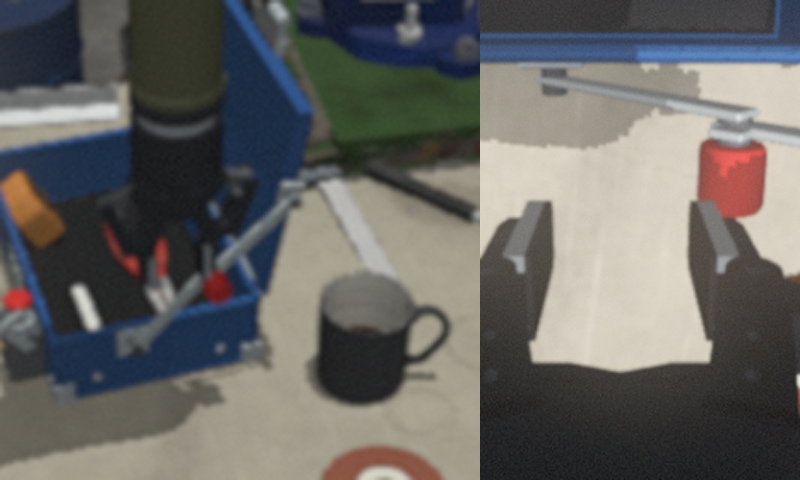

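```bash
python3 - <<'E'
from h import *
o=env.get_obs();t=o["tcp_pos"];R=np.array(o["orientation"])
p=env.camera_params("wrist")
W=lambda v:t+R@np.array(v)
def b(X): u=proj(p,X);return ((u[0]-240)*320/187+480,(u[1]-120)*480/280)
def a(X): u=proj("side",X);return ((u[0]-250)*3,(u[1]-110)*3)
for v in [(.011,.02,.005),(-.011,.02,.005),(.011,.034,.005),(-.011,.034,.005),(0,0,0)]:print(v,W(v).round(3),np.round(b(W(v))),np.round(a(W(v))))
k=np.array([.6138,-.0432,.138]);print("knob",np.round(b(k)),np.round(a(k)))
# observed knob in wrist at z .138 / .145
q=(240+(732-480)*187/320,120+165*280/480)
for z in(.13,.138,.1495):print(onz(p,q,z).round(4))
for u in [(704,150),(764,150)]:print(onz(p,(240+(u[0]-480)*187/320,120+u[1]*280/480),.138).round(4))
E
```

```text
(0.011, 0.02, 0.005) [ 0.597 -0.039  0.17 ] [685. 201.] [193. 259.]
(-0.011, 0.02, 0.005) [ 0.599 -0.061  0.17 ] [683. 270.] [201. 275.]
(0.011, 0.034, 0.005) [ 0.61  -0.038  0.17 ] [734. 201.] [208. 256.]
(-0.011, 0.034, 0.005) [ 0.613 -0.059  0.17 ] [729. 270.] [216. 271.]
(0, 0, 0) [ 0.578 -0.053  0.175] [615. 244.] [174. 267.]
knob [721. 183.] [213. 287.]
[ 0.6186 -0.0386  0.13  ]
[ 0.6165 -0.0362  0.138 ]
[ 0.6134 -0.0329  0.1495]
[ 0.6059 -0.0321  0.138 ]
[ 0.6265 -0.0296  0.138 ]
```

Call:
{"fn": "play_rows", "kwargs": {"gripper": [40, 40, 40, 40, 40, 40], "xyz": [[2, 2, 0], [4, 4, 0], [4, 4, 4], [4, 5, 8], [4, 5, 10], [4, 5, 10]], "yaw": [0, 0, 0, 0, 0, 0]}}

```text
time_s: 17.7
tcp_pos: [0.5814, -0.0483, 0.1626]
orientation: [[-0.121, 0.993, -0.001], [0.993, 0.121, 0.0], [0.0, -0.001, -1.0]]
contact_force: [-0.5, -0.4, 1.4]
opening: 0.0399
```

Call:
{"fn": "play_rows", "kwargs": {"gripper": [40, 40, 40, 40, 40, 40], "xyz": [[0, 2, 2], [0, 4, 4], [0, 6, 6], [0, 8, 8], [0, 10, 10], [0, 10, 10]], "yaw": [0, 0, 0, 0, 0, 0]}}

```text
time_s: 18.3
tcp_pos: [0.5924, -0.047, 0.1533]
orientation: [[-0.121, 0.993, 0.001], [0.993, 0.121, 0.0], [-0.0, 0.001, -1.0]]
contact_force: [0.8, -0.6, 0.8]
opening: 0.04
```

Call:
{"fn": "play_rows", "kwargs": {"gripper": [40, 40, 40, 40, 40], "xyz": [[0, 1, 2], [0, 2, 4], [0, 4, 6], [0, 6, 8], [0, 6, 8]], "yaw": [0, 0, 0, 0, 0]}}

```text
time_s: 18.8
tcp_pos: [0.599, -0.0462, 0.146]
orientation: [[-0.121, 0.993, 0.003], [0.993, 0.121, 0.0], [-0.0, 0.003, -1.0]]
contact_force: [2.2, 0.5, 3.1]
opening: 0.0402
```

```bash
python3 - <<'E'
from h import *
o=env.get_obs();print(o["tcp_pos"],o["contact_force"],o["opening"])
im2=env.capture("side");im=env.capture("wrist")
a=cv2.resize(im2[110:270,250:410],(480,480),interpolation=cv2.INTER_CUBIC)
b=cv2.resize(im[120:400,240:427],(320,480),interpolation=cv2.INTER_CUBIC)
cv2.imwrite("pics/k2.png",np.hstack([a,b]))
E
```

```text
[ 0.59904319 -0.04617646  0.1459713 ] [2.16999008 0.53228829 3.13756664] 0.0402283491291963
```

View pics/k2.png

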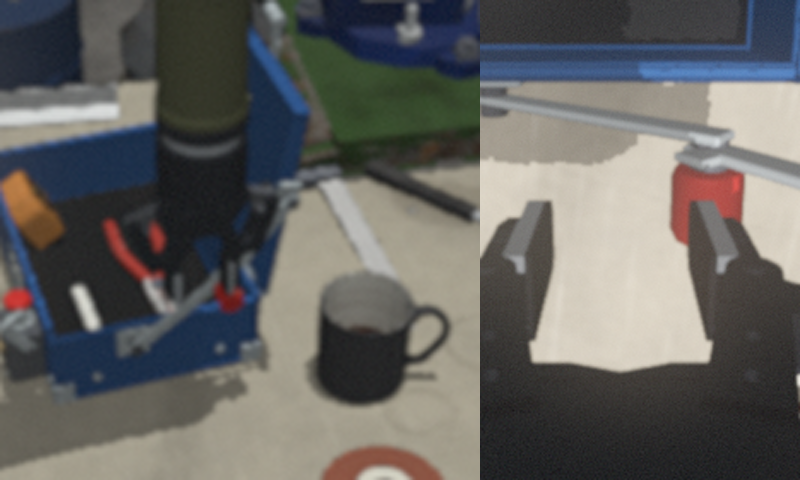

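Call:
{"fn": "play_rows", "kwargs": {"gripper": [40, 40, 40, 40, 40, 40, 40], "xyz": [[0, 2, 2], [0, 4, 4], [0, 6, 6], [0, 8, 8], [0, 10, 10], [0, 12, 12], [0, 12, 12]], "yaw": [0, 0, 0, 0, 0, 0, 0]}}

```text
time_s: 19.6
tcp_pos: [0.609, -0.0449, 0.1328]
orientation: [[-0.121, 0.993, -0.002], [0.993, 0.121, -0.0], [0.0, -0.002, -1.0]]
contact_force: [0.5, 0.1, 2.1]
opening: 0.0396
```

```bash
python3 - <<'E'
from h import *
o=env.get_obs();print(o["tcp_pos"],o["contact_force"],o["opening"])
for c in("side","scene"):
    im=env.capture(c).astype(int)
    m=((im[...,2]>130)&(im[...,1]<60)&(im[...,0]<70)).astype(np.uint8)
    n,l,s,ce=cv2.connectedComponentsWithStats(m)
    print(c,[(s[i,4],ce[i].round(1).tolist()) for i in range(1,n) if s[i,4]>12 and 190<ce[i][0]<420])
    cv2.imwrite(f"pics/k3{c}.png",im)
E
```

```text
[ 0.60895896 -0.04493219  0.13279815] [0.45872771 0.13513562 2.10731818] 0.039638412346844946
side [(np.int32(30), [255.9, 209.6])]
scene [(np.int32(21), [298.8, 228.3])][ WARN:0@1.838] global loadsave.cpp:1063 imwrite_ Unsupported depth image for selected encoder is fallbacked to CV_8U.
```

```bash
python3 - <<'E'
import cv2,numpy as np
a=cv2.imread("pics/k3side.png")[110:270,250:410];b=cv2.imread("pics/k3scene.png")[160:320,180:340]
cv2.imwrite("pics/k3.png",np.hstack([cv2.resize(x,(400,400),interpolation=cv2.INTER_CUBIC) for x in(a,b)]))
E
```

```text
(no output)
```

View pics/k3.png

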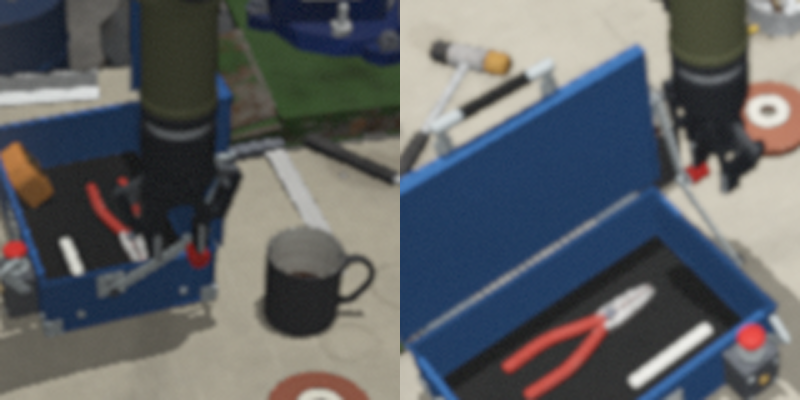

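```bash
python3 - <<'E'
from h import *
p=np.load("chest.npy");c,s=np.cos(p[2]),np.sin(p[2]);R=np.array([[c,-s,0],[s,c,0],[0,0,1]])
for d in(0,.01,.02,.03,.04):
    a0=np.arctan2(.138-.065,.044+.025);a=a0-d/.1005
    k=np.array([-.025+.1005*np.cos(a),-.183,.065+.1005*np.sin(a)]);w=R@k+[p[0],p[1],0]
    print(d,k.round(3),w.round(3),proj("side",w).round(1),proj("scene",w).round(1))
E
```

```text
0 [ 0.044 -0.183  0.138] [ 0.614 -0.043  0.138] [320.9 205.6] [303.  225.5]
0.01 [ 0.051 -0.183  0.131] [ 0.621 -0.042  0.131] [323.3 207.2] [301.4 225.7]
0.02 [ 0.057 -0.183  0.123] [ 0.627 -0.042  0.123] [325.4 208.9] [300.  226.3]
0.03 [ 0.062 -0.183  0.115] [ 0.632 -0.041  0.115] [327.3 210.8] [298.8 227.2]
0.04 [ 0.067 -0.183  0.106] [ 0.637 -0.04   0.106] [328.8 213. ] [297.9 228.4]
```

Call:
{"fn": "play_rows", "kwargs": {"gripper": [40, 40, 40, 40, 60, 60, 60, 60, 60, 60, 60, 60], "xyz": [[0, -3, -20], [0, -5, -60], [0, -5, -110], [0, -5, -160], [0, -5, -210], [0, -5, -260], [10, 0, -295], [50, 20, -305], [95, 35, -305], [140, 50, -305], [185, 68, -305], [214, 79, -305]], "yaw": [0, 0, 0, 0, 0, 0, 0, 0, 0, 0, 0, 0]}}

```text
time_s: 20.9
tcp_pos: [0.6612, 0.1812, 0.4365]
orientation: [[-0.125, 0.992, -0.004], [0.992, 0.125, 0.0], [0.001, -0.004, -1.0]]
contact_force: [0.7, 0.2, 0.3]
opening: 0.0598
```

```bash
python3 - <<'E'
from h import *
import pickle
o=env.get_obs();t=o["tcp_pos"];R=np.array(o["orientation"]);print(t,o["contact_force"])
p=env.camera_params("wrist");im=env.capture("wrist");pickle.dump((p,t,R),open("w5.pkl","wb"))
cv2.imwrite("pics/w5.png",cv2.resize(im[60:400,120:520],(800,680))[:600])
im=env.capture("side");cv2.imwrite("pics/s5.png",im)
E
```

```text
[0.66116251 0.18120507 0.43653414] [0.66481249 0.15660502 0.29070975]
```

View pics/w5.png

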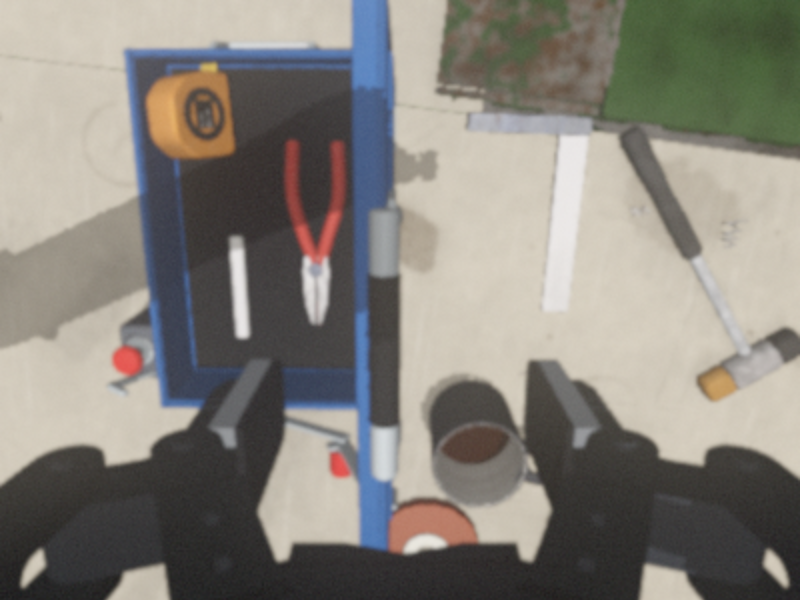

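```bash
python3 - <<'E'
from h import *
import pickle
p,t,R=pickle.load(open("w5.pkl","rb"))
c=np.load("chest.npy");cs,s=np.cos(c[2]),np.sin(c[2]);C=np.array([[cs,-s,0],[s,cs,0],[0,0,1]])
for z in(.317,.321):
    w=[onz(p,(120+u/2,60+v/2),z) for u,v in[(385,210),(385,478),(385,345)]]
    print(z,[x.round(4).tolist() for x in w],[(C.T@(x-[c[0],c[1],0])).round(4).tolist() for x in w])
# chest corners check (rim): front-left, front-right
for u,v,l in [(126,52,(-.1,.15)),(162,405,(-.1,-.15)),(127,360,None)]:
    x=onz(p,(120+u/2,60+v/2),.085 if l else .1);print((C.T@(x-[c[0],c[1],0])).round(4),l)
w=onz(p,(120+385/2,60+345/2),.32);print("mid->TCP tool delta (to z .312)",(R.T@(np.array([w[0],w[1],.312])-t)*1000).round(1))
E
```

```text
0.317 [[0.6505, 0.2101, 0.317], [0.6657, 0.0827, 0.317], [0.6577, 0.1501, 0.317]] [[0.1108, 0.0641, 0.317], [0.1106, -0.0642, 0.317], [0.1108, 0.0036, 0.317]]
0.321 [[0.6506, 0.2107, 0.321], [0.6655, 0.0853, 0.321], [0.6576, 0.1516, 0.321]] [[0.111, 0.0647, 0.321], [0.1108, -0.0616, 0.321], [0.1109, 0.0052, 0.321]]
[-0.0952  0.1512  0.085 ] (-0.1, 0.15)
[-0.0957 -0.1445  0.085 ] (-0.1, -0.15)
[-0.1148 -0.0955  0.1   ] None
mid->TCP tool delta (to z .312) [-29.4  -6.8 124.5]
```

Call:
{"fn": "play_rows", "kwargs": {"gripper": [60, 60, 60, 60, 60, 60, 60, 3, 3, 3, 3, 3], "xyz": [[0, -7, 20], [0, -7, 55], [0, -7, 90], [0, -7, 112], [0, -7, 122], [0, -7, 124], [0, -7, 124], [0, -7, 124], [0, -7, 124], [0, -7, 124], [0, -7, 124], [0, -7, 124]], "yaw": [0, 0, 0, 0, 0, 0, 0, 0, 0, 0, 0, 0], "grip_force": 40}}

```text
time_s: 22.2
tcp_pos: [0.6554, 0.1766, 0.3152]
orientation: [[-0.121, 0.993, 0.001], [0.993, 0.121, 0.0], [0.0, 0.001, -1.0]]
contact_force: [-0.3, 1.1, 4.0]
opening: 0.0114
```

```bash
cat > arc.py <<'E'
from h import *
import sys
# rows for tool y,z deltas of the rail arc, from angle a0 to a1 (deg from upright) in steps
a0,a1,st=map(float,sys.argv[1:4])
o=env.get_obs();print(o["tcp_pos"],o["contact_force"].round(1),o["opening"])
A=np.radians(np.arange(a0+st,a1+1e-6,st));a=np.radians(a0)
print([[0,int(round(-236*(np.sin(x)-np.sin(a)))),int(round(236*(np.cos(a)-np.cos(x))))] for x in A])
E
python3 arc.py -1.6 42.4 4
```

```text
[0.65535469 0.17659983 0.3151753 ] [-0.3  1.1  4. ] 0.011429541074574721
[[0, -16, 0], [0, -33, 1], [0, -49, 4], [0, -65, 7], [0, -81, 12], [0, -97, 18], [0, -112, 25], [0, -126, 32], [0, -140, 41], [0, -153, 51], [0, -166, 62]]
```

Call:
{"fn": "play_rows", "kwargs": {"gripper": [3, 3, 3, 3, 3, 3, 3], "xyz": [[0, -8, 0], [0, -16, 0], [0, -33, 1], [0, -49, 4], [0, -65, 7], [0, -81, 12], [0, -97, 18]], "yaw": [0, 0, 0, 0, 0, 0, 0]}}

```text
time_s: 22.9
tcp_pos: [0.558, 0.165, 0.2967]
orientation: [[-0.121, 0.993, 0.001], [0.993, 0.121, 0.0], [0.0, 0.001, -1.0]]
contact_force: [-0.4, 0.8, 5.8]
opening: 0.0113
```

```bash
python3 arc.py 22.4 64.4 3.5
```

```text
[0.55801059 0.16499005 0.2967171 ] [-0.4  0.8  5.8] 0.011335864654233588
[[0, -13, 6], [0, -26, 13], [0, -38, 20], [0, -50, 28], [0, -61, 37], [0, -72, 47], [0, -82, 57], [0, -92, 68], [0, -101, 79], [0, -109, 91], [0, -116, 103], [0, -123, 116]]
```

Call:
{"fn": "play_rows", "kwargs": {"gripper": [3, 3, 3, 3, 3, 3, 3, 3, 3, 3, 3, 3], "xyz": [[0, -13, 6], [0, -26, 13], [0, -38, 20], [0, -50, 28], [0, -61, 37], [0, -72, 47], [0, -82, 57], [0, -92, 68], [0, -101, 79], [0, -109, 91], [0, -116, 103], [0, -123, 116]], "yaw": [0, 0, 0, 0, 0, 0, 0, 0, 0, 0, 0, 0]}}

```text
time_s: 24.1
tcp_pos: [0.4352, 0.1502, 0.1792]
orientation: [[-0.121, 0.993, -0.001], [0.993, 0.121, 0.0], [0.0, -0.001, -1.0]]
contact_force: [0.3, 2.8, -1.0]
opening: 0.0114
```

```bash
python3 arc.py 64.4 90 2.5;python3 arc.py 64.4 90 3.5|tail -1
```

```text
[0.43517583 0.15021771 0.17923507] [ 0.3  2.8 -1. ] 0.011417341153684013
[[0, -4, 9], [0, -8, 19], [0, -11, 29], [0, -14, 39], [0, -17, 48], [0, -19, 59], [0, -21, 69], [0, -22, 79], [0, -23, 89], [0, -23, 100]]
[[0, -6, 13], [0, -11, 27], [0, -15, 40], [0, -18, 55], [0, -21, 69], [0, -22, 83], [0, -23, 97]]
```

Call:
{"fn": "play_rows", "kwargs": {"gripper": [3, 3, 3, 3, 3, 3, 3, 3, 3, 3, 3], "xyz": [[0, -4, 9], [0, -8, 19], [0, -11, 29], [0, -14, 39], [0, -17, 48], [0, -19, 59], [0, -21, 69], [0, -22, 79], [0, -23, 87], [0, -23, 93], [0, -23, 96]], "yaw": [0, 0, 0, 0, 0, 0, 0, 0, 0, 0, 0]}}

```text
time_s: 25.2
tcp_pos: [0.4106, 0.1473, 0.0824]
orientation: [[-0.122, 0.993, -0.007], [0.993, 0.122, -0.0], [0.001, -0.007, -1.0]]
contact_force: [-5.9, 3.8, 0.1]
opening: 0.0117
```

Call:
{"fn": "play_rows", "kwargs": {"gripper": [3, 3, 3], "xyz": [[0, 0, 1], [0, 0, 2], [0, 0, 2]], "yaw": [0, 0, 0]}}

```text
time_s: 25.5
tcp_pos: [0.4105, 0.1473, 0.0806]
orientation: [[-0.122, 0.993, -0.007], [0.993, 0.122, -0.0], [0.001, -0.007, -1.0]]
contact_force: [-5.5, 3.6, -1.7]
opening: 0.0115
```

Call:
{"fn": "play_rows", "kwargs": {"gripper": [3, 3, 3, 3, 3], "xyz": [[0, 0, 2], [0, 0, 4], [0, 0, 6], [0, 0, 8], [0, 0, 8]], "yaw": [0, 0, 0, 0, 0]}}

```text
time_s: 26.0
tcp_pos: [0.4104, 0.1472, 0.075]
orientation: [[-0.121, 0.993, -0.009], [0.993, 0.121, -0.003], [-0.002, -0.009, -1.0]]
contact_force: [-17.4, -0.2, 27.5]
opening: 0.0116
```

```bash
python3 - <<'E'
from h import *
o=env.get_obs();print(o["tcp_pos"],o["contact_force"].round(1),o["opening"])
im=env.capture("side");im2=env.capture("scene")
a=im[100:280,210:410];b=im2[180:380,150:350]
cv2.imwrite("pics/L1.png",np.hstack([cv2.resize(x,(400,400),interpolation=cv2.INTER_CUBIC) for x in(a,b)]))
E
```

```text
[0.41036656 0.14723576 0.07501038] [-17.4  -0.2  27.5] 0.011558166051519846
```

View pics/L1.png

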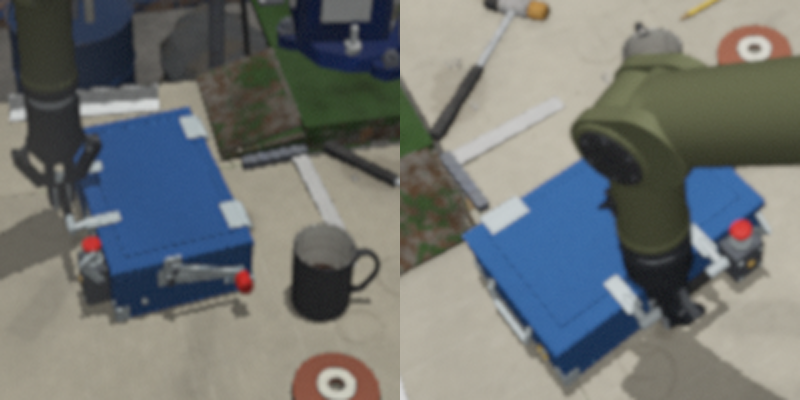

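Call:
{"fn": "play_rows", "kwargs": {"gripper": [3, 3, 3, 3, 30, 40, 40, 40], "xyz": [[0, 1, -1], [0, 2, -3], [0, 2, -4], [0, 2, -4], [0, 2, -4], [0, 2, -4], [0, 2, -4], [0, 2, -20]], "yaw": [0, 0, 0, 0, 0, 0, 0, 0]}}

```text
time_s: 26.9
tcp_pos: [0.4093, 0.1451, 0.0907]
orientation: [[-0.121, 0.993, -0.015], [0.993, 0.121, -0.004], [-0.002, -0.015, -1.0]]
contact_force: [-8.2, -2.5, -3.7]
opening: 0.0398
```

```bash
python3 - <<'E'
from h import *
o=env.get_obs();print(o["tcp_pos"],o["contact_force"].round(1),o["opening"])
p=np.load("chest.npy");c,s=np.cos(p[2]),np.sin(p[2]);R=np.array([[c,-s,0],[s,c,0],[0,0,1]])
w=R@[-.119,-.1,.102]+[p[0],p[1],0];print(w,proj("scene",w),proj("side",w));print(tool(w+[.003,.002,.03]-o["tcp_pos"]))
E
```

```text
[0.40928529 0.14514412 0.09074781] [-8.2 -2.5 -3.7] 0.039805965417926636
[0.44201243 0.01964424 0.102     ] [320.36213592 292.36806648] [254.18745658 208.61336489]
[-127.    19.9  -41.3]
```

Call:
{"fn": "play_rows", "kwargs": {"gripper": [24, 24, 24, 24, 24, 24, 10, 0, 0, 0], "xyz": [[0, 0, 0], [0, 0, 0], [0, 0, -15], [0, 0, -40], [0, 2, -75], [0, 5, -90], [-40, 8, -90], [-80, 14, -90], [-110, 18, -90], [-127, 20, -90]], "yaw": [0, 0, 0, 0, 0, 0, 0, 0, 0, 0]}}

```text
time_s: 27.9
tcp_pos: [0.4522, 0.0203, 0.1843]
orientation: [[-0.117, 0.993, 0.001], [0.993, 0.117, -0.001], [-0.001, 0.001, -1.0]]
contact_force: [0.1, 1.1, -0.0]
opening: -0.0
```

```bash
python3 - <<'E'
from h import *
o=env.get_obs();print(o["tcp_pos"],np.round(o["orientation"],3).tolist(),o["contact_force"].round(1),o["opening"])
p=env.camera_params("wrist");im=env.capture("wrist");im2=env.capture("side")
np.save("w6.npy",im)
b=im.astype(int);m=((b[...,2]>120)&(b[...,1]<70)&(b[...,0]<80)).astype(np.uint8)
n,l,s,ce=cv2.connectedComponentsWithStats(m)
for i in range(1,n):
    if s[i,4]>60:print(s[i],ce[i].round(1),onz(p,ce[i],.102).round(4),onz(p,ce[i],.097).round(4))
w=cv2.resize(im[80:400,120:520],(500,400));cv2.imwrite("pics/P1.png",np.hstack([w,cv2.resize(im2[110:270,210:330],(300,400),interpolation=cv2.INTER_CUBIC)]))
E
```

```text
[0.45220591 0.0202875  0.18434109] [[-0.117, 0.993, 0.001], [0.993, 0.117, -0.001], [-0.001, 0.001, -1.0]] [ 0.1  1.1 -0. ] -3.449413824103106e-05
[293 189  33  32 766] [309.5 204.9] [0.444 0.025 0.102] [0.4439 0.0235 0.097 ]
[496 265  24  19 160] [502.9 272. ] [ 0.6044 -0.0126  0.102 ] [ 0.6081 -0.0149  0.097 ]
```

View pics/P1.png

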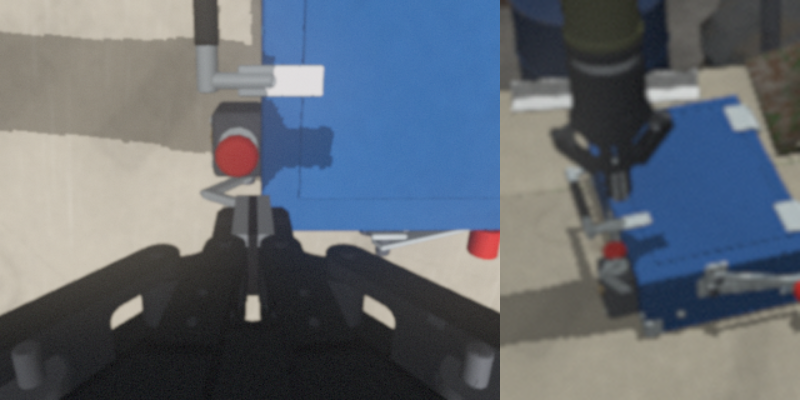

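Call:
{"fn": "play_rows", "kwargs": {"gripper": [0, 0, 0, 0, 0], "xyz": [[8, -13, 10], [8, -13, 35], [8, -13, 55], [8, -13, 66], [8, -13, 66]], "yaw": [0, 0, 0, 0, 0]}}

```text
time_s: 28.5
tcp_pos: [0.4362, 0.0312, 0.1171]
orientation: [[-0.123, 0.992, -0.003], [0.992, 0.123, 0.001], [0.001, -0.002, -1.0]]
contact_force: [0.1, -0.4, -0.2]
opening: 0.0003
```

Call:
{"fn": "play_rows", "kwargs": {"gripper": [0, 0, 0, 0, 0, 0, 0, 0], "xyz": [[0, 0, 4], [0, 0, 8], [0, 0, 11], [0, 0, 14], [0, 0, 17], [0, 0, 19], [0, 0, 21], [0, 0, 21]], "yaw": [0, 0, 0, 0, 0, 0, 0, 0]}}

```text
time_s: 29.3
tcp_pos: [0.4385, 0.0303, 0.0986]
orientation: [[-0.121, 0.993, 0.002], [0.993, 0.121, -0.0], [-0.0, 0.002, -1.0]]
contact_force: [-1.8, 0.6, 7.5]
opening: -0.0002
```

Call:
{"fn": "play_rows", "kwargs": {"gripper": [0, 0, 0, 0], "xyz": [[0, 0, 1.5], [0, 0, 3], [0, 0, 4], [0, 0, 4]], "yaw": [0, 0, 0, 0]}}

```text
time_s: 29.7
tcp_pos: [0.4388, 0.0303, 0.096]
orientation: [[-0.121, 0.993, 0.002], [0.993, 0.121, -0.001], [-0.001, 0.002, -1.0]]
contact_force: [-5.7, 0.7, 19.9]
opening: 0.0004
```

Force jumped to 20 N, so the plunger is at the end of its stroke. Lifting off to check.

Call:
{"fn": "play_rows", "kwargs": {"gripper": [0, 0, 0, 0, 0, 0, 0, 0, 0, 0, 0], "xyz": [[0, 0, 0], [0, 0, -6], [0, 0, -20], [0, 0, -50], [0, 0, -90], [-30, 0, -110], [-70, 0, -130], [-115, 0, -140], [-160, 0, -150], [-200, 0, -150], [-200, 0, -150]], "yaw": [0, 0, 0, 0, 0, 0, 0, 0, 0, 0, 0]}}

```text
time_s: 30.8
tcp_pos: [0.4609, -0.1755, 0.2433]
orientation: [[-0.111, 0.994, 0.001], [0.994, 0.111, -0.002], [-0.002, 0.0, -1.0]]
contact_force: [-0.2, -0.4, 0.0]
opening: 0.0002
```

```bash
python3 - <<'E'
from h import *
o=env.get_obs();print(o["tcp_pos"],o["contact_force"].round(1))
im=env.capture("side");im2=env.capture("scene");o2=[cv2.imread("pics/side0.png"),cv2.imread("pics/scene0.png")]
for n,c,z in(("side",im,o2[0]),("scene",im2,o2[1])):
    for x in(z,c):
        b=x.astype(int);m=((b[...,2]>120)&(b[...,1]<70)&(b[...,0]<80)).astype(np.uint8)
        k,l,s,ce=cv2.connectedComponentsWithStats(m);print(n,[(s[i,4],ce[i].round(1).tolist()) for i in range(1,k) if s[i,4]>25])
u=proj("side",(.444,.023,.102));v=proj("side",(.444,.023,.091));u2=proj("scene",(.444,.023,.102));v2=proj("scene",(.444,.023,.091));print(u,v,u2,v2)
cv2.imwrite("pics/F.png",np.hstack([cv2.resize(im[100:290,210:400],(400,400),interpolation=cv2.INTER_CUBIC),cv2.resize(im2[230:370,220:360],(400,400),interpolation=cv2.INTER_CUBIC)]))
E
```

```text
[ 0.46090442 -0.17551627  0.24333672] [-0.2 -0.4  0. ]
side [(np.int32(48), [321.5, 203.5]), (np.int32(43), [255.7, 209.5]), (np.int32(218), [346.5, 325.7])]
side [(np.int32(42), [331.3, 225.4])]
scene [(np.int32(59), [605.2, 23.6]), (np.int32(64), [496.1, 179.4]), (np.int32(31), [582.8, 193.1]), (np.int32(28), [303.5, 226.3]), (np.int32(60), [320.4, 294.0])]
scene [(np.int32(57), [605.3, 23.6]), (np.int32(30), [296.9, 240.4]), (np.int32(66), [319.8, 296.0])]
[254.78640891 207.71839245] [255.08751106 210.72257469] [318.72674203 292.45862518] [318.76188418 294.94153789]
```

View pics/F.png

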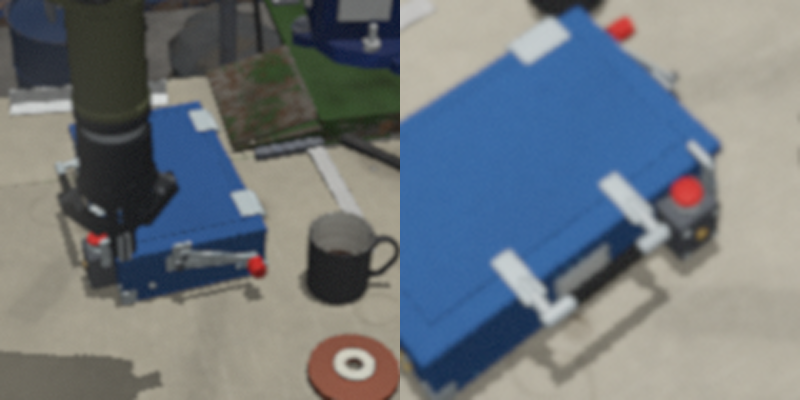

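```bash
python3 -c "
from plant import env
print(env.job_done())"
```

```text
the job is handed in; nothing more can be done
None
```

I packed the kit, broke the stay, lowered and shut the lid, locked it with the plunger, and handed the job in. The run took about 31 s of the 210 s.

- **Kit:** only the tape measure, pliers and soapstone were on the bench. Pictures taken with the lid open, the last just before I took hold of the rail, show all three lying apart on the chest floor. I could not check them after the lid was shut.
- **Stay:** I pressed the knob about 30 mm in all. I put the knee at roughly 0.6 rad and the lid at about 0.15 rad at that point. Both are estimates from the pictures, not joint readings.
- **Lid:** I lowered it by the rail under control all the way, until it pressed back with 27 N. After I let go, the picture shows it level.
- **Plunger:** I pressed it until the force jumped to 20 N, about 16–17 mm down. After release, the scene picture shows it 2.0 pixels lower, against about 2.5 expected for 11 mm, with the hook over the lid edge. That fits a caught plunger but is only a rough check.
- **Other things:** mug, flap disc and steel square look undisturbed in the pictures and were never approached. The gripper was clear of everything at the end, with about zero contact force.

Two checks disagreed: the wrist camera placed the chest about 4 mm from where the fixed cameras did, and the two fixed cameras' sight lines to the knob missed each other by 8 mm. I worked from the wrist camera and the force readings for the rail and plunger. While I was letting go of the rail, one finger also touched the lid's edge with about 8 N, well under the limit.

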